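Click the stop of the rolling-pin rest up and park the pin on it

ROBOT

A 6-joint arm with a two-finger parallel gripper is mounted at the origin on a cart in front of the work surface, level with it; the furniture and walls round the work are solid. World frame = base frame: x ahead of the robot, y to its left, z up, the work surface at z = 0. Lengths are in mm, angles in rad, forces in N, time in s.
With the tool pointing down it reaches from about 275 to 1000 mm from the base axis. Payload 8.4 kg.
Tool frame: the origin (TCP) lies on the centre line of the jaws, within the pads' length; the fingertips stand 17 mm ahead of it and the grasp point (between the pads) lies 2 mm behind it; z points along the fingers, y is the line along which they close (so a half turn about z gives the same grasp; the last joint's range is limited). The gripper opens to 85 mm and grips with 20 to 120 N. Pads are 22 mm wide; open, the fingers measure 114 mm over their backs; the gripper's body (76 mm by 85 mm) begins 54 mm behind the grasp point. The pads swing forward as they close: fully open they stand 13 mm farther back than shut.
Start: joints at [1.264, 0.353, 1.633, -0, 1.155, -0.002], TCP at [187.563, 596.195, 248.281] pointing down, gripper open.
Joint ranges: [-2.63, 2.63], [-0.92, 2.1], [0.06, 2.66], [-1.3, 4.44], [0, 2.69], [-3.02, 3.02]. Speed limits (rad/s): [2.22, 2.22, 2.79, 3.14, 3.14, 3.14].

INTERFACE

Orientations are given as [roll, pitch, yaw] about the fixed x, y, z axes, in that order (R = Rz(yaw) Ry(pitch) Rx(roll)).
In Python, from rig import r, eyes gives the robot as it stands. The module is installed in compiled form; this text tells all that it offers.
- The arm moves only by the shell command python3 -m inch 'ROWS' [FORCE]. ROWS is JSON, a list of rows, each a list of 7 numbers: the shift along the tool's x, y, z in m, then the turn, a rotation vector about the tool's x, y, z in degrees, then the closure, from -1 (fully open) to 1 (shut). In form: [[x, y, z, rx, ry, rz, gripper], ...]. A call has 1 to 8 rows; each row shifts and turns the commanded pose from where the row before left it, along the tool's axes as they then stand; what a row does not reach is not made up. A row lasts 1/10 s, in which the tool goes at most 50 mm and 8.59 degrees, less where a joint would pass 70% of its speed; a pose out of reach is approached as far as the arm can. A call with a gripper value outside its range is refused whole. The fingers move at their own pace and stop on an object; FORCE is the grip in N (left out, the last holds). Time passes only in rows, so rows that do not move let the fingers close. It gives the time, the measured TCP pose, the force, the opening and the grip force at its end, in the units of the state.
- r.sense(): the state, without advancing time (a new reading comes with each control period).
- eyes.grab_frame(name): name is "side" or "top"; returns a dict with "img" (400x640x3 uint8, blue, green, red), "fx", "fy", "cx", "cy" (pixels), "R" (3x3) and "t" (3): a world point X has camera coordinates R X + t. Camera axes: x right, y down, z forward; pixel columns grow to the right and rows downward; lengths in mm; the calibration is good to about 2 mm. A picture is of the moment at which its call begins. There is no depth.
- r.sign_off(): hands the job in; it is judged then, once.
The state is a dict: "clock": time; "qpos": joint angles; "qvel": joint speeds; "joint_efforts": joint torques, N m; "eef_pos": TCP position; "tcp_rot": TCP orientation; "contact_force": force on the tool from outside, world axes, zero at the start; "wrist_torque": the same for the moment, N m; "opening": opening from 0.0 (shut) to 1.0 (fully open); "grasp_force": force on a finger pad.
Only numpy, scipy, OpenCV 4.12 (cv2) and the standard library are available. Lean on these libraries where they do the work, as an engineer would, in place of code of your own. Each camera call takes 0.05 s, during which the arm holds its last target. There are 200 camera calls.

TASK

Pull the stop board of the sloping rolling-pin rest up by its bar until its lock button clicks out and it stays up by itself, without forcing it past the lock. Only then fetch the rolling pin, lower it onto the slope before you let it go, and leave it lying still on the slope, straight against the stop and about midway across. Leave the mug, salt shaker, timer, lemon and peeler where they are.

Things in the scene. Friction and masses are not known exactly. Their poses are not given: they have to be found in the camera images.
- stand: Rolling-pin rest: wooden stand fixed to the worktop, 210 mm wide (y). Its flat ramp descends to its front (-x; it faces right, seen from the robot) at 0.47 rad (27 deg). Origin on the worktop under its middle, z up. Ramp 170 mm long: lower edge at x -70, z 100 mm; upper edge at x +82, z 177 mm, with a 6 mm lip. The stop board (182 mm wide, 10 mm thick) is sunk in the front at the lower edge.
- stop (a joint): How far the stop board is pulled out, m: 0 = sunk, flush with the ramp. It slides square to the ramp: up, leaning to the front. A light spring draws it back unless locked; pulling takes 3 to 6 N. It locks somewhere from 0.033 to 0.051: the height differs from rest to rest and must be felt; then it stops dead both ways (about 2 mm play). Over 40 N drags the lock strip along; past 0.056 is forced.
- catch (a joint): Travel of the spring lock button, m: 0 = pressed in (unlocked), about 0.011 = clicked out, 7 mm proud of the strip (locked). A round-nosed steel pin, 12 mm diameter, near the stop board's +y end; it rides behind a flat aluminium strip on the stand's front and snaps toward the front into the strip's window.
- pull_bar (a point): Middle of the pull bar, moves with the stop: round steel bar, 12 mm diameter, 124 mm long, along this frame's y. z = pull direction (square to the ramp), x = up the slope. Sunk, it lies 63 mm above the worktop. Bar centre to board face 45 mm; two 10 mm rods hold it 47 mm either side of the middle. Grip it tool along -z, closing along x, opened only 40 mm (a finger goes between bar and board).
- rolling_pin: Small plain wooden rolling pin, 194 mm long in all, loose on the worktop. Origin at the middle of its axis (24 mm up); its y runs along the pin. Barrel 120 mm long, 48 mm in diameter, and at each end a 37 mm handle of at most 23 mm diameter. About 0.24 kg; it rolls easily.
- pin_seat (a point): Where the middle of the pin's axis must end: fixed to the stand, 24 mm above the ramp and 24 mm up the slope from the stop's face, midway across. Axes as the stand's; the pin's y lies along the stand's y, either way round. A pin let go farther up the slope rolls down against the raised stop; put down with the tool square to the ramp about 45 mm up the slope, the lower finger has room.
- mug: Speckled white mug, 88 mm high, left of the rest. Bystander. Origin under its middle.
- shaker: Glass salt shaker with a grey cap, 44 mm wide, 90 mm high, behind the rest to the right. Bystander. Origin under its middle.
- timer_2: Wind-up kitchen timer, 64 mm wide, 55 mm high, far right behind the pin, under a wall cabinet whose underside is 0.42 m above the worktop and which reaches from about x = 0.59 back and from y = -0.12 to the right (keep the wrist clear of it). Bystander. Origin under its middle.
- lemon_3: Lemon, 72 mm long, 56 mm high, in front between the pin and the rest. Bystander. Origin under its middle.
- peeler_1: Peeler, 170 mm long, 18 mm high, lying in front of the rest to the left. Bystander. Origin under its middle.

How it is judged:
By the outcome, as a careful person would: the job done as asked, in the order asked, and still so for the second after the job is handed in, with the robot touching nothing.
It also fails if it takes over 61 s, if anything falls off the work surface, if the arm or the gripper's body presses on something with over 40 N, if the wrist force passes 120 N, or if a joint passes its speed limit or range.

## Working session

There is one attempt and no reset: what is moved stays moved. The work goes in short steps, Python scripts to look and compute and a shell command to move; the robot and the scene stay as the last step left them, time stands still between calls to the robot, and variables do not carry over. Pictures are saved under pics/ and viewed, at most 10 in all, crops included, and the job is handed in when it is done.

```bash
mkdir -p pics; python3 - <<'E'
from rig import r,eyes
import cv2,numpy as np
for n in("top","side"):
    f=eyes.grab_frame(n);cv2.imwrite(f"pics/{n}0.png",f["img"])
    print(n,f["fx"],f["fy"],f["cx"],f["cy"],np.round(f["R"],4).tolist(),np.round(f["t"],1).tolist())
print(r.sense())
E
```

```text
top 375.1398249793469 375.1398249793469 315.0622594011389 193.71095072287628 [[0.0299, -0.9995, 0.0027], [-0.9729, -0.0297, -0.2292], [0.2292, 0.0042, -0.9734]] [110.9, 586.3, 1091.7]
side 430.221575727255 430.221575727255 327.91603967252604 194.01099189847028 [[-0.9353, -0.3537, -0.0123], [-0.2096, 0.5817, -0.786], [0.2851, -0.7325, -0.6182]] [554.2, 142.9, 1306.5]
{'clock': 0.1, 'qpos': array([ 1.26358788e+00,  3.53607776e-01,  1.63406678e+00, -1.00502840e-05,
        1.15521847e+00, -2.40449698e-03]), 'qvel': array([-0.00037233, -0.00292004, -0.00128134, -0.00112291, -0.00021577,
       -0.00118123]), 'joint_efforts': array([ 9.51271577e-04, -6.06358480e+01, -3.42818785e+01,  3.92224808e-05,
        4.03857252e-03, -1.19907593e-06]), 'eef_pos': array([187.44558266, 595.79125115, 247.61570512]), 'tcp_rot': array([-3.14029227e+00,  6.06279672e-06,  2.83679277e+00]), 'contact_force': array([ 0.05547941, -0.68049017, -0.40549562]), 'wrist_torque': array([ 0.05612398, -0.00558466, -0.05387408]), 'grasp_force': 0.0, 'opening': 1.0018519837380924}
```

View pics/top0.png

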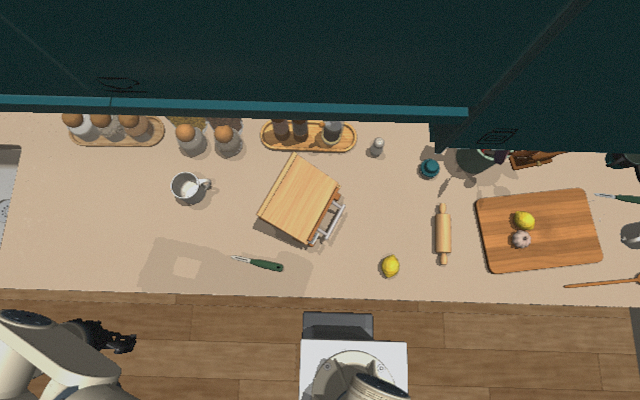

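View pics/side0.png

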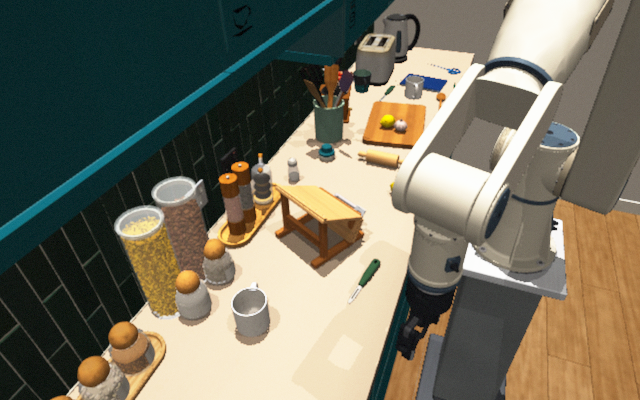

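```bash
python3 - <<'E'
import cv2,numpy as np
a=cv2.imread("pics/top0.png");s=cv2.imread("pics/side0.png")
def c(i,x,y,w,h,k): return cv2.resize(i[y:y+h,x:x+w],None,fx=k,fy=k,interpolation=cv2.INTER_CUBIC)
A=c(a,250,145,100,110,5) # 500x550
B=c(a,425,195,40,80,5) #200x400
o=np.zeros((550,800,3),np.uint8);o[:,:500]=A;o[:400,550:750]=B
cv2.imwrite("pics/crop1.png",o)
E
```

```text
(no output)
```

View pics/crop1.png

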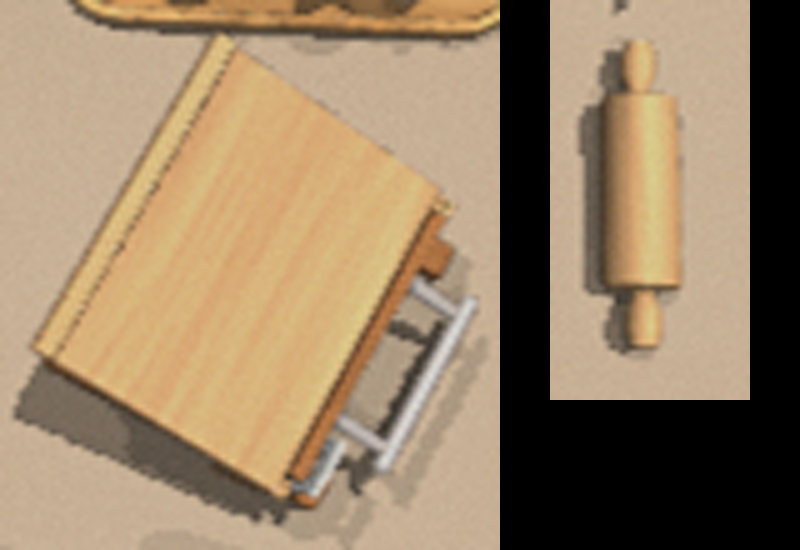

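```bash
cat > h.py <<'E'
import numpy as np
from scipy.optimize import least_squares
from scipy.spatial.transform import Rotation as Ro
class C:pass
top=dict(f=375.13982,c=(315.06226,193.71095),R=np.array([[0.0299,-0.9995,0.0027],[-0.9729,-0.0297,-0.2292],[0.2292,0.0042,-0.9734]]),t=np.array([110.9,586.3,1091.7]))
def proj(X,k=top):
    c=np.atleast_2d(X)@k["R"].T+k["t"];return k["f"]*c[:,:2]/c[:,2:]+k["c"]
def ray(u,z,k=top):
    d=k["R"].T@np.array([(u[0]-k["c"][0])/k["f"],(u[1]-k["c"][1])/k["f"],1]);o=-k["R"].T@k["t"]
    return o+d*(z-o[2])/d[2]
E
python3 - <<'E'
from h import *
px=np.array([[294.4,151.6],[257.2,214.6],[339,185.6],[306.6,244.4],[344.4,204.6],[326.4,238.4]])
def pts(p):
    x,y,a,bx,ux=p
    L=np.array([[ux,-105,183],[ux,105,183],[-70,-105,100],[-70,105,100],[bx,-62,63],[bx,62,63]])
    return Ro.from_euler('z',a).apply(L)+[x,y,0]
f=lambda p:(proj(pts(p))-px).ravel()
s=least_squares(f,[500,100,0.9,-114,82],x_scale=[10,10,.1,10,10]);print(s.x,np.round(s.fun,1))
b=pts(s.x)[4:].mean(0);print("bar",b)
for u in px[2:4]:print(ray(u,100))
for u in px[4:]:print(ray(u,63))
e=[ray((442.6,203),24),ray((443.6,264.6),24)];print("pin",e,np.mean(e,0),np.linalg.norm(e[0]-e[1]),np.arctan2(*(e[0]-e[1])[:2][::-1]))
m=[ray((443.0,214),24),ray((443.4,252.8),24)];print(m,np.mean(m,0))
for n,u,z in(("lemon",(390,266),28),("timer",(429,168),30),("shaker",(377,148),45)):print(n,ray(u,z))
E
```

```text
[ 547.06331974  163.88116317    1.10305828 -111.01566353   82.80104852] [ 0.1 -0.3 -0.2  0.5  1.  -2.1 -0.1  0.4  0.1 -0.1 -0.9  1.5]
bar [497.00986089  64.78964584  63.        ]
[602.47489169  56.91681806 100.        ]
[422.86538802 148.49504976 100.        ]
[552.10721737  37.09183344  63.        ]
[446.27681946  90.19622735  63.        ]
pin [array([ 574.976791  , -279.57443765,   24.        ]), array([ 381.06756097, -273.34307733,   24.        ])] [ 478.02217598 -276.45875749   24.        ] 194.0093279788408 -0.03212439464188282
[array([ 539.28479835, -279.12991989,   24.        ]), array([ 417.09136144, -274.47456771,   24.        ])] [ 478.18807989 -276.8022438    24.        ]
lemon [ 371.68872357 -107.52149774   28.        ]
timer [ 688.72549191 -238.87474915   30.        ]
shaker [746.70905247 -67.91860462  45.        ]
```

```bash
cat >> h.py <<'E'
yaw=1.103;S=np.array([547.06,163.88,0]);SR=Ro.from_euler('z',yaw).as_matrix();th=.47
up=SR@[np.cos(th),0,np.sin(th)];pull=SR@[-np.sin(th),0,np.cos(th)];sy=SR@[0,1,0]
bar=np.array([497.5,64.5,63.])
Rbar=np.c_[sy,up,-pull]          # tool axes at bar and at the slope
seat=S+SR@[-70,0,100]
def go(p=None,R=None):
    from rig import r
    s=r.sense();R0=Ro.from_euler('xyz',s["tcp_rot"]).as_matrix();P=s["eef_pos"]
    o=dict(pos=np.round(P,1),F=np.round(s["contact_force"],1),T=np.round(s["wrist_torque"],2),open=round(85*s["opening"],1),grip=round(s["grasp_force"],1),t=s["clock"],q=np.round(s["qpos"],2))
    for k,v in o.items():print(k,v,end="; ")
    print()
    if p is not None:print("shift tool mm",np.round(R0.T@(np.array(p)-P),1),"dist",round(np.linalg.norm(p-P),1))
    if R is not None:
        v=np.degrees(Ro.from_matrix(R0.T@R).as_rotvec());print("turn deg",np.round(v,2))
        if p is not None:print("shift after turn",np.round(R.T@(np.array(p)-P),1))
E
python3 -c "
from h import *
go(np.array([472,16,300]),Rbar);print(bar+120*pull,pull,up,sy)"
```

```text
pos [187.4 595.8 247.6]; F [ 0.1 -0.7 -0.4]; T [ 0.06 -0.01 -0.05]; open 85.2; grip 0.0; t 0.1; q [ 1.26  0.35  1.63 -0.    1.16 -0.  ]; 
shift tool mm [-445.4 -467.7  -51.8] dist 648.0
turn deg [-26.94  -2.19   9.17]
shift after turn [-515.4 -323.3 -223. ]
[472.99411683  15.99239328 169.98819458] [-0.20421569 -0.40423006  0.89156829] [0.40202638 0.79578188 0.45288629] [-0.89256414  0.45092046  0.        ]
```

```bash
python3 -m inch '[[-0.028,-0.029,-0.0035,0,0,0,0.06],[-0.028,-0.029,-0.0035,0,0,0,0.06],[-0.028,-0.029,-0.0035,0,0,0,0.06],[-0.028,-0.029,-0.0035,0,0,0,0.06],[-0.028,-0.029,-0.0035,0,0,0,0.06],[-0.028,-0.029,-0.0035,0,0,0,0.06],[-0.028,-0.029,-0.0035,0,0,0,0.06],[-0.028,-0.029,-0.0035,0,0,0,0.06]]' 30
python3 -m inch '[[-0.028,-0.029,-0.0035,0,0,0,0.06],[-0.028,-0.029,-0.0035,0,0,0,0.06],[-0.028,-0.029,-0.0035,0,0,0,0.06],[-0.028,-0.029,-0.0035,0,0,0,0.06],[-0.028,-0.029,-0.0035,0,0,0,0.06],[-0.028,-0.029,-0.0035,0,0,0,0.06],[-0.028,-0.029,-0.0035,0,0,0,0.06],[0,0,0,0,0,0,0.06]]'
python3 -m inch '[[0,0,0,-6.7,-0.5,2.3,0.06],[0,0,0,-6.7,-0.5,2.3,0.06],[0,0,0,-6.7,-0.5,2.3,0.06],[0,0,0,-6.7,-0.5,2.3,0.06],[0,0,0,0,0,0,0.06],[0,0,0,0,0,0,0.06]]'
python3 -c "
from h import *
go(bar+60*pull,Rbar)"
```

```text
clock: 0.9
eef_pos: [331.9, 306.1, 276.3]
tcp_rot: [-3.141, -0.0, 2.837]
contact_force: [0.6, 0.4, 0.2]
opening: 0.469
grasp_force: 0.0
clock: 1.7
eef_pos: [459.4, 51.7, 301.1]
tcp_rot: [-3.141, 0.002, 2.833]
contact_force: [0.2, -0.1, -1.0]
opening: 0.469
grasp_force: 0.0
clock: 2.3
eef_pos: [457.2, 54.8, 300.5]
tcp_rot: [2.676, -0.004, 2.673]
contact_force: [0.5, -0.0, -0.0]
opening: 0.474
grasp_force: 0.0
pos [457.2  54.8 300.5]; F [ 0.5 -0.  -0. ]; T [-0.23  0.06 -0.01]; open 40.3; grip 0.0; t 2.3; q [-0.2  -0.03  2.06  0.52  1.05 -1.55]; 
shift tool mm [-32.4 -82.9 164.1] dist 186.7
turn deg [-0.24 -0.2  -0.14]
shift after turn [-31.6 -83.6 163.9]
```

```bash
python3 -m inch '[[-0.008,-0.021,0.01,0,0,0,0.06],[-0.008,-0.021,0.01,0,0,0,0.06],[-0.008,-0.021,0.01,0,0,0,0.06],[-0.008,-0.021,0.01,0,0,0,0.06],[0,0,0.04,0,0,0,0.06],[0,0,0.04,0,0,0,0.06],[0,0,0.034,0,0,0,0.06],[0,0,0,0,0,0,0.06]]'
python3 - <<'E'
from h import *
from rig import eyes
import cv2
go(bar+60*pull,Rbar)
a=eyes.grab_frame("top")["img"];s=eyes.grab_frame("side")["img"]
o=np.zeros((560,800,3),np.uint8);o[:,:400]=cv2.resize(a[130:270,270:370],None,fx=4,fy=4,interpolation=2)
o[:,400:]=cv2.resize(s[150:290,270:370],None,fx=4,fy=4,interpolation=2);cv2.imwrite("pics/c2.png",o)
E
```

```text
clock: 3.1
eef_pos: [481.9, 38.9, 122.3]
tcp_rot: [2.676, -0.009, 2.679]
contact_force: [-0.5, 0.4, 0.3]
opening: 0.471
grasp_force: 0.0
pos [481.9  38.9 122.3]; F [-0.5  0.4  0.3]; T [-0.2   0.13 -0.02]; open 40.1; grip 0.0; t 3.1; q [-0.22  0.3   2.17  0.74  0.71 -1.91]; 
shift tool mm [-2.5 -0.1  6.4] dist 6.8
turn deg [-0.25 -0.61  0.04]
shift after turn [-2.4 -0.1  6.4]
```

View pics/c2.png

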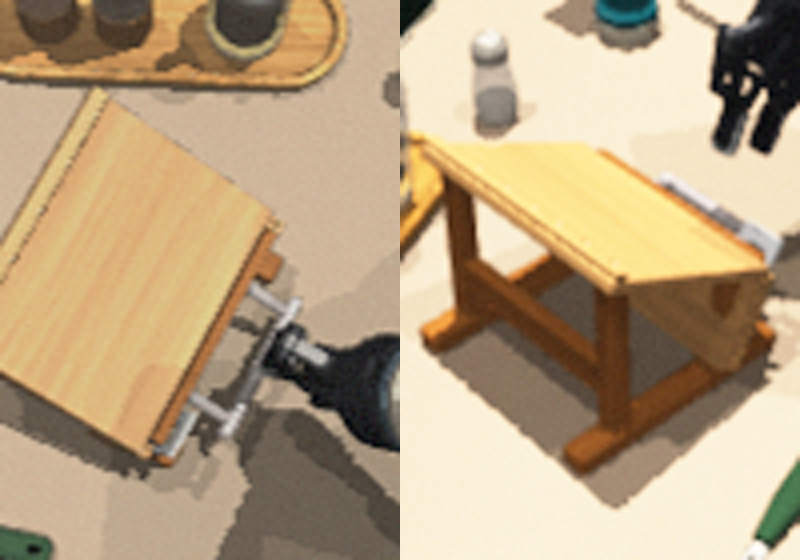

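```bash
python3 -m inch '[[-0.002,0,0.012,0,0,0,0.06],[0,0,0.012,0,0,0,0.06],[0,0,0.012,0,0,0,0.06],[0,0,0.012,0,0,0,0.06],[0,0,0.010,0,0,0,0.06],[0,0,0.009,0,0,0,0.06],[0,0,0,0,0,0,0.06],[0,0,0,0,0,0,0.06]]'
python3 - <<'E'
from h import *
go(bar-2*pull,Rbar)
E
```

```text
clock: 4.0
eef_pos: [498.4, 62.5, 65.3]
tcp_rot: [2.673, -0.004, 2.674]
contact_force: [-0.2, -0.6, -0.1]
opening: 0.468
grasp_force: 0.0
pos [498.4  62.5  65.3]; F [-0.2 -0.6 -0.1]; T [-0.19  0.08  0.01]; open 39.8; grip 0.0; t 4.0; q [-0.16  0.43  2.18  0.9   0.58 -2.04]; 
shift tool mm [1.7 0.2 4.7] dist 5.0
turn deg [-0.1  -0.21 -0.08]
shift after turn [1.7 0.2 4.7]
```

```bash
python3 -m inch '[[0,0,0.004,0,0,0,0.06],[0,0,0,0,0,0,0.3],[0,0,0,0,0,0,0.5],[0,0,0,0,0,0,0.7],[0,0,0,0,0,0,0.9],[0,0,0,0,0,0,1],[0,0,0,0,0,0,1],[0,0,0,0,0,0,1]]' 40
python3 - <<'E'
from h import *
go(bar-2*pull,Rbar)
E
```

```text
clock: 4.8
eef_pos: [500.1, 65.2, 63.1]
tcp_rot: [2.67, -0.004, 2.674]
contact_force: [2.5, 9.4, 5.0]
opening: 0.125
grasp_force: 38.9
pos [500.1  65.2  63.1]; F [2.5 9.4 5. ]; T [ 1.36 -0.41  0.13]; open 10.6; grip 38.9; t 4.8; q [-0.16  0.44  2.17  0.91  0.58 -2.05]; 
shift tool mm [ 2.  -1.7  1.3] dist 2.9
turn deg [ 0.08 -0.2  -0.07]
shift after turn [ 2.  -1.7  1.3]
```

```bash
python3 -m inch '[[0,0.0015,0,0,0,0,1],[0,0,-0.004,0,0,0,1],[0,0,-0.004,0,0,0,1],[0,0,-0.005,0,0,0,1],[0,0,-0.005,0,0,0,1],[0,0,-0.005,0,0,0,1],[0,0,-0.004,0,0,0,1],[0,0,0,0,0,0,1]]' 40
cat > p.py <<'E'
from h import *
from rig import r
s=r.sense();P=s["eef_pos"]-[500.1,65.2,63.1];F=s["contact_force"]
print("pulled,up,y",np.round([P@pull,P@up,P@sy],2),"F pull,up,y",np.round([F@pull,F@up,F@sy],1),"open",85*s["opening"],s["clock"])
E
python3 p.py
```

```text
clock: 5.6
eef_pos: [494.6, 54.3, 87.3]
tcp_rot: [2.672, -0.003, 2.674]
contact_force: [1.7, 3.8, 0.7]
opening: 0.122
grasp_force: 39.6
pulled,up,y [27.11  0.1   0.05] F pull,up,y [-1.2  4.   0.2] open 10.408986586072107 5.6
```

```bash
for i in 1; do python3 -m inch '[[0,0,-0.0015,0,0,0,1],[0,0,-0.0015,0,0,0,1],[0,0,0,0,0,0,1]]' >/dev/null; python3 p.py; done; python3 -m inch '[[0,0,-0.001,0,0,0,1],[0,0,-0.001,0,0,0,1],[0,0,0,0,0,0,1]]' >/dev/null; python3 p.py;  python3 -m inch '[[0,0,-0.001,0,0,0,1],[0,0,-0.001,0,0,0,1],[0,0,0,0,0,0,1]]' >/dev/null; python3 p.py
python3 - <<'E'
from h import *
from rig import eyes
import cv2
a=eyes.grab_frame("top")["img"];s=eyes.grab_frame("side")["img"]
o=np.zeros((560,800,3),np.uint8);o[:,:400]=cv2.resize(a[130:270,270:370],None,fx=4,fy=4,interpolation=2)
o[:,400:]=cv2.resize(s[150:290,270:370],None,fx=4,fy=4,interpolation=2);cv2.imwrite("pics/c3.png",o)
E
```

```text
pulled,up,y [2.976e+01 1.300e-01 2.000e-02] F pull,up,y [-2.   4.2  0.1] open 10.253592979143543 5.9
pulled,up,y [ 3.168e+01  1.400e-01 -1.000e-02] F pull,up,y [-4.   4.8  0. ] open 10.431237245261565 6.2
pulled,up,y [ 3.365e+01  1.100e-01 -1.000e-02] F pull,up,y [-3.4  4.3  0.4] open 10.618444656490174 6.5
```

View pics/c3.png

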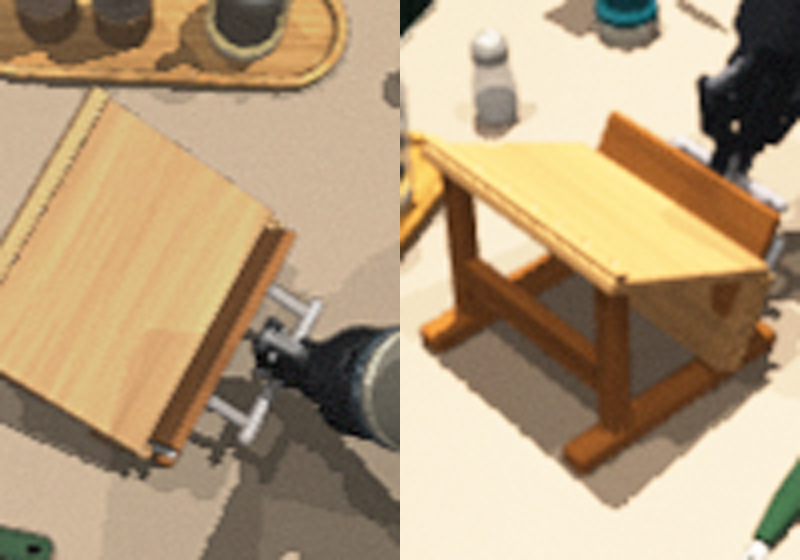

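The board has risen clearly with the bar (side view, crop (600–780,120–240)). I'll keep pulling in small felt steps.

```bash
python3 -m inch '[[0,0,-0.001,0,0,0,1],[0,0,-0.001,0,0,0,1],[0,0,0,0,0,0,1]]' >/dev/null; python3 p.py;  python3 -m inch '[[0,0,-0.001,0,0,0,1],[0,0,-0.001,0,0,0,1],[0,0,0,0,0,0,1]]' >/dev/null; python3 p.py
```

```text
pulled,up,y [3.566e+01 1.000e-01 2.000e-02] F pull,up,y [-3.4  4.8 -0.7] open 10.32616634077993 6.9
pulled,up,y [3.764e+01 1.100e-01 3.000e-02] F pull,up,y [-3.9  4.4  0.6] open 10.444312927994401 7.2
```

```bash
python3 -m inch '[[0,0,-0.001,0,0,0,1],[0,0,-0.0005,0,0,0,1],[0,0,0,0,0,0,1]]' >/dev/null; python3 p.py;  python3 -m inch '[[0,0,-0.001,0,0,0,1],[0,0,-0.0005,0,0,0,1],[0,0,0,0,0,0,1]]' >/dev/null; python3 p.py
```

```text
pulled,up,y [39.08  0.09  0.05] F pull,up,y [-5.7  5.3 -0.9] open 10.55469550792411 7.5
pulled,up,y [4.057e+01 1.000e-01 3.000e-02] F pull,up,y [-5.1  4.9 -0.8] open 10.251163464271889 7.8
```

```bash
python3 -m inch '[[0,0,-0.001,0,0,0,1],[0,0,-0.0005,0,0,0,1],[0,0,0,0,0,0,1]]' >/dev/null; python3 p.py
```

```text
pulled,up,y [4.214e+01 1.200e-01 1.000e-02] F pull,up,y [-3.3  5.3 -0.2] open 10.110391379649705 8.1
```

```bash
python3 -m inch '[[0,0,-0.001,0,0,0,1],[0,0,-0.0005,0,0,0,1],[0,0,0,0,0,0,1]]' >/dev/null; python3 p.py
```

```text
pulled,up,y [4.364e+01 9.000e-02 4.000e-02] F pull,up,y [-4.6  4.6 -0.4] open 10.627319906803253 8.4
```

```bash
python3 -m inch '[[0,0,-0.001,0,0,0,1],[0,0,-0.0005,0,0,0,1],[0,0,0,0,0,0,1]]' >/dev/null; python3 p.py
```

```text
pulled,up,y [4.526e+01 1.100e-01 1.000e-02] F pull,up,y [2.4 4.9 0.4] open 10.136702228975393 8.7
```

```bash
python3 -m inch '[[0,0,-0.001,0,0,0,1],[0,0,0,0,0,0,1]]' >/dev/null; python3 p.py
```

```text
pulled,up,y [4.633e+01 1.000e-01 2.000e-02] F pull,up,y [3.5 5.5 0.4] open 10.334895337296201 8.9
```

```bash
python3 -m inch '[[0,0,0.001,0,0,0,1],[0,0,0,0,0,0,1]]' >/dev/null; python3 p.py;python3 -m inch '[[0,0,0.001,0,0,0,1],[0,0,0,0,0,0,1]]' >/dev/null; python3 p.py
```

```text
pulled,up,y [ 4.571e+01  1.200e-01 -3.000e-02] F pull,up,y [13.4  3.4  3.4] open 10.412379831050634 9.1
pulled,up,y [45.1   0.15 -0.07] F pull,up,y [23.   3.7  4.6] open 10.220583793475344 9.3
```

```bash
python3 -m inch '[[0,0,-0.002,0,0,0,1],[0,0,-0.001,0,0,0,1],[0,0,0,0,0,0,1]]' >/dev/null; python3 p.py;python3 -m inch '[[0,0,-0.0005,0,0,0,1],[0,0,0,0,0,0,1]]' >/dev/null; python3 p.py
```

```text
pulled,up,y [4.719e+01 5.000e-02 1.000e-02] F pull,up,y [-4.9  5.7  0.2] open 10.095591627964927 9.6
pulled,up,y [47.53  0.07  0.05] F pull,up,y [-3.7  6.5  0.8] open 10.28427089618903 9.8
```

```bash
python3 -m inch '[[0,0,0.001,0,0,0,1],[0,0,0,0,0,0,0.5],[0,0,0,0,0,0,0.06],[0,0,0,0,0,0,0.06],[0,0,0,0,0,0,0.06]]'; python3 p.py; python3 -m inch '[[0,0,-0.02,0,0,0,0.06],[0,0,-0.04,0,0,0,0.06],[0,0,-0.04,0,0,0,0.06],[0,0,-0.04,0,0,0,0.06],[0,0,-0.03,0,0,0,0.06],[0,0,0,0,0,0,0.06]]'
python3 - <<'E'
from h import *
from rig import eyes
import cv2
pin=np.array([478.1,-276.6,0])
Rp=np.c_[[-1,.032,0],[.032,1,0],[0,0,-1]];Rp/=np.linalg.norm(Rp,axis=0)
go(pin+[0,0,200],Rp)
a=eyes.grab_frame("top")["img"];s=eyes.grab_frame("side")["img"]
o=np.zeros((560,800,3),np.uint8);o[:,:400]=cv2.resize(a[130:270,270:370],None,fx=4,fy=4,interpolation=2)
o[:,400:]=cv2.resize(s[150:290,270:370],None,fx=4,fy=4,interpolation=2);cv2.imwrite("pics/c4.png",o)
E
```

```text
clock: 10.3
eef_pos: [490.4, 46.0, 104.5]
tcp_rot: [2.673, -0.003, 2.674]
contact_force: [-0.5, 0.2, -0.6]
opening: 0.468
grasp_force: 0.0
pulled,up,y [ 4.666e+01 -4.100e-01  1.000e-02] F pull,up,y [-0.5 -0.3  0.5] open 39.803540046352516 10.3
clock: 10.9
eef_pos: [457.7, -24.4, 259.7]
tcp_rot: [2.673, 0.003, 2.672]
contact_force: [-0.2, -0.3, 0.1]
opening: 0.473
grasp_force: 0.0
pos [457.7 -24.4 259.7]; F [-0.2 -0.3  0.1]; T [-0.16  0.09  0.02]; open 40.2; grip 0.0; t 10.9; q [-0.38  0.06  2.07  0.55  1.04 -1.77]; 
shift tool mm [-132.  -219.6  -43.8] dist 260.0
turn deg [ 26.39   6.05 -24.55]
shift after turn [ -28.4 -251.4   59.7]
```

View pics/c4.png

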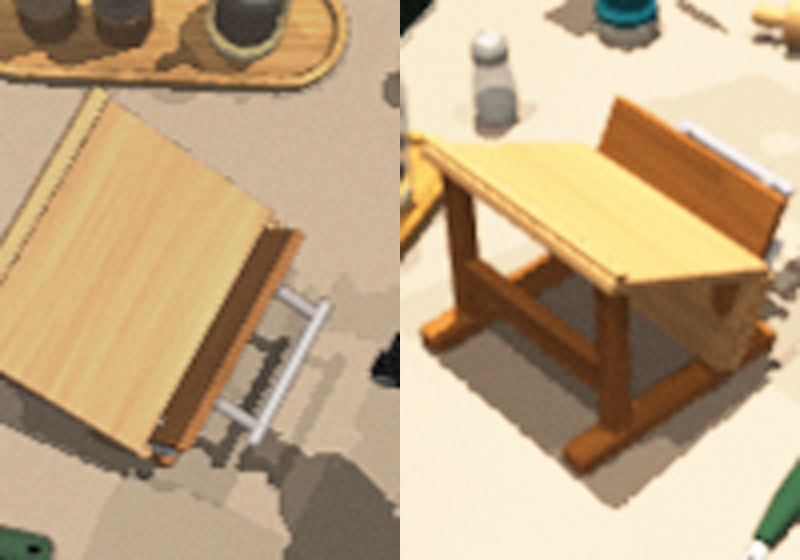

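The stop stays up by itself after release (side crop, board edge (615,100)–(790,195)). On to the pin.

```bash
python3 -m inch '[[0,0,0,5.28,1.21,-4.91,-1],[0,0,0,5.28,1.21,-4.91,-1],[0,0,0,5.28,1.21,-4.91,-1],[0,0,0,5.28,1.21,-4.91,-1],[0,0,0,5.28,1.21,-4.91,-1],[0,0,0,0,0,0,-1]]' ; python3 -m inch '[[-0.004,-0.036,0,0,0,0,-1],[-0.004,-0.036,0.01,0,0,0,-1],[-0.004,-0.036,0.01,0,0,0,-1],[-0.004,-0.036,0.01,0,0,0,-1],[-0.004,-0.036,0.01,0,0,0,-1],[-0.004,-0.036,0.01,0,0,0,-1],[-0.004,-0.036,0.01,0,0,0,-1],[0,0,0,0,0,0,-1]]'
cat > q.py <<'E'
from h import *
from rig import eyes
import cv2
pin=np.array([478.1,-276.6,0])
Rp=np.c_[[-1,.032,0],[.032,1,0],[0,0,-1]];Rp/=np.linalg.norm(Rp,axis=0)
go(pin+[0,0,25],Rp)
E
python3 q.py
```

```text
clock: 11.6
eef_pos: [456.3, -20.6, 254.8]
tcp_rot: [3.141, -0.009, 3.117]
contact_force: [0.1, 0.7, 0.2]
opening: 1.001
grasp_force: 0.0
clock: 12.4
eef_pos: [475.3, -278.0, 192.8]
tcp_rot: [3.137, -0.007, 3.107]
contact_force: [-0.0, 0.9, 0.4]
opening: 1.001
grasp_force: 0.0
pos [ 475.3 -278.   192.8]; F [-0.   0.9  0.4]; T [-0.01  0.01  0.  ]; open 85.1; grip 0.0; t 12.4; q [-0.53  0.3   1.84  0.    1.01 -2.07]; 
shift tool mm [ -3.9   0.7 167.8] dist 167.8
turn deg [ 0.28 -0.42 -0.17]
shift after turn [ -2.7   1.5 167.8]
```

```bash
python3 -m inch '[[-0.003,0.001,0.03,0.28,-0.42,-0.17,-1],[0,0,0.03,0,0,0,-1],[0,0,0.03,0,0,0,-1],[0,0,0.03,0,0,0,-1],[0,0,0.02,0,0,0,-1],[0,0,0.014,0,0,0,-1],[0,0,0.009,0,0,0,-1],[0,0,0,0,0,0,-1]]' ; python3 q.py
```

```text
clock: 13.2
eef_pos: [478.6, -274.0, 31.5]
tcp_rot: [-3.14, -0.0, 3.114]
contact_force: [-0.7, 0.9, -0.7]
opening: 1.0
grasp_force: 0.0
pos [ 478.6 -274.    31.5]; F [-0.7  0.9 -0.7]; T [0.02 0.   0.05]; open 85.0; grip 0.0; t 13.2; q [-0.52  0.54  1.94 -0.    0.67 -2.06]; 
shift tool mm [ 0.5 -2.6  6.5] dist 7.1
turn deg [-0.07 -0.01  0.23]
shift after turn [ 0.5 -2.6  6.5]
```

```bash
python3 -m inch '[[0,-0.0025,0.006,0,0,0,-1],[0,0,0,0,0,0,-0.4],[0,0,0,0,0,0,0.1],[0,0,0,0,0,0,0.4],[0,0,0,0,0,0,0.7],[0,0,0,0,0,0,1],[0,0,0,0,0,0,1],[0,0,0,0,0,0,1]]' 40; python3 q.py; python3 -m inch '[[0,0,-0.01,0,0,0,1],[0,0,-0.03,0,0,0,1],[0,0,-0.04,0,0,0,1],[0,0,-0.04,0,0,0,1],[0,0,-0.04,0,0,0,1],[0,0,-0.04,0,0,0,1],[0,0,-0.04,0,0,0,1],[0,0,0,0,0,0,1]]'
cat >> h.py <<'E'
tgt=seat+24*pull+45*up
E
python3 -c "
from h import *
go(tgt+90*pull,Rbar);print(tgt)"
```

```text
clock: 14.0
eef_pos: [479.6, -277.1, 27.3]
tcp_rot: [-3.139, 0.002, 3.114]
contact_force: [-1.7, 1.0, 5.8]
opening: 0.545
grasp_force: 40.5
pos [ 479.6 -277.1   27.3]; F [-1.7  1.   5.8]; T [ 0.14  0.19 -0.01]; open 46.3; grip 40.5; t 14.0; q [-0.53  0.55  1.93 -0.    0.66 -2.07]; 
shift tool mm [1.5 0.5 2.3] dist 2.8
turn deg [-0.17  0.12  0.27]
shift after turn [1.5 0.5 2.3]
clock: 14.8
eef_pos: [481.3, -277.7, 272.9]
tcp_rot: [-3.134, 0.01, 3.114]
contact_force: [0.7, -0.2, -2.4]
opening: 0.549
grasp_force: 42.3
pos [ 481.3 -277.7  272.9]; F [ 0.7 -0.2 -2.4]; T [ 0.05 -0.03  0.02]; open 46.6; grip 42.3; t 14.8; q [-0.53  0.22  1.76 -0.    1.15 -2.07]; 
shift tool mm [-18.4 369.8  48.4] dist 373.4
turn deg [-26.77  -5.29  24.93]
shift after turn [140.4 282.1 200.4]
[528.68557832 127.50917369 141.77752176]
```

```bash
python3 -m inch '[[0,0,-0.01,-5.35,-1.06,4.98,1],[0,0,0,-5.35,-1.06,4.98,1],[0,0,0,-5.35,-1.06,4.98,1],[0,0,0,-5.35,-1.06,4.98,1],[0,0,0,-5.35,-1.06,4.98,1],[0,0,0,0,0,0,1]]' 
cat > t.py <<'E'
from h import *
import sys
go(seat+(27.3+float(sys.argv[1]))*pull+52*up-1.5*sy,Rbar)
E
python3 t.py 90
```

```text
clock: 15.4
eef_pos: [477.4, -277.0, 274.7]
tcp_rot: [2.67, -0.013, 2.67]
contact_force: [-0.9, 0.0, -3.0]
opening: 0.543
grasp_force: 42.4
pos [ 477.4 -277.   274.7]; F [-0.9  0.  -3. ]; T [-0.37  0.11  0.  ]; open 46.2; grip 42.4; t 15.4; q [-0.78  0.3   1.74  0.46  1.31 -2.05]; 
shift tool mm [135.7 287.7 201.2] dist 376.4
turn deg [ 0.11 -0.58 -0.52]
shift after turn [135.1 289.4 199.3]
```

```bash
python3 -m inch '[[0.011,0.024,0.006,0.1,-0.6,-0.5,1],[0.011,0.024,0.012,0,0,0,1],[0.011,0.024,0.012,0,0,0,1],[0.011,0.024,0.012,0,0,0,1],[0.011,0.024,0.012,0,0,0,1],[0.011,0.024,0.012,0,0,0,1],[0.011,0.024,0.012,0,0,0,1],[0.011,0.024,0.012,0,0,0,1]]' >/dev/null
python3 -m inch '[[0.011,0.024,0.02,0,0,0,1],[0.011,0.024,0.02,0,0,0,1],[0.011,0.024,0.02,0,0,0,1],[0.011,0.024,0.02,0,0,0,1],[0,0,0,0,0,0,1],[0,0,0,0,0,0,1]]'
python3 t.py 40
python3 - <<'E'
from h import *
from rig import eyes
import cv2
a=eyes.grab_frame("top")["img"];s=eyes.grab_frame("side")["img"]
o=np.zeros((560,800,3),np.uint8);o[:,:400]=cv2.resize(a[130:270,250:350],None,fx=4,fy=4,interpolation=2)
o[:,400:]=cv2.resize(s[150:290,270:370],None,fx=4,fy=4,interpolation=2);cv2.imwrite("pics/c5.png",o)
E
```

```text
clock: 16.8
eef_pos: [509.9, 82.1, 254.3]
tcp_rot: [2.675, 0.005, 2.682]
contact_force: [1.1, -0.4, -1.9]
opening: 0.547
grasp_force: 42.5
pos [509.9  82.1 254.3]; F [ 1.1 -0.4 -1.9]; T [-0.31  0.15  0.  ]; open 46.5; grip 42.5; t 16.8; q [-0.11  0.11  2.03  0.56  0.91 -1.55]; 
shift tool mm [ 2.3  0.  79.2] dist 79.2
turn deg [-0.19  0.04  0.54]
shift after turn [ 2.2 -0.3 79.2]
```

View pics/c5.png

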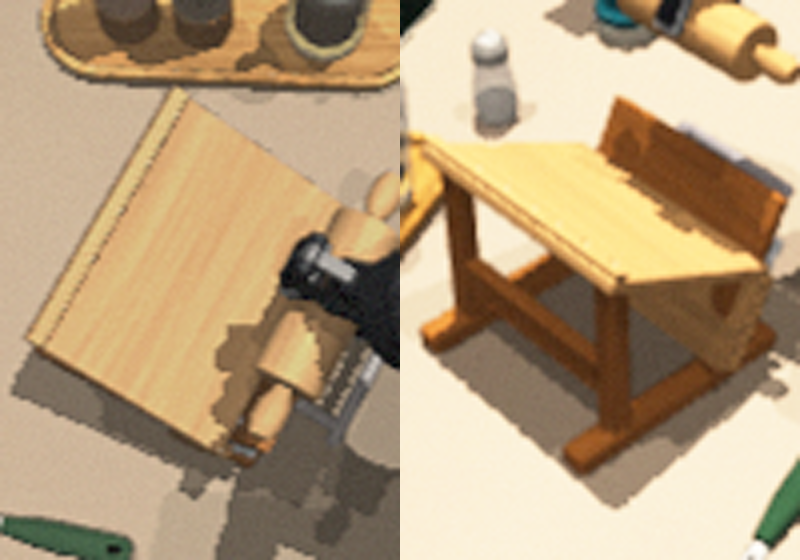

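Pin is held square to the slope, parallel to the stop (top crop (265,410)–(380,190)) and clear above it. Lowering.

```bash
python3 -m inch '[[0.002,0,0.02,-0.2,0,0.5,1],[0,0,0.025,0,0,0,1],[0,0,0.025,0,0,0,1],[0,0,0.02,0,0,0,1],[0,0,0.01,0,0,0,1],[0,0,0.005,0,0,0,1],[0,0,0,0,0,0,1],[0,0,0,0,0,0,1]]';python3 t.py 0
```

```text
clock: 17.7
eef_pos: [530.9, 124.0, 161.7]
tcp_rot: [2.669, 0.001, 2.669]
contact_force: [0.6, 0.6, -1.9]
opening: 0.544
grasp_force: 42.6
pos [530.9 124.  161.7]; F [ 0.6  0.6 -1.9]; T [-0.32  0.17  0.01]; open 46.3; grip 42.6; t 17.7; q [-0.02  0.27  2.08  0.69  0.69 -1.64]; 
shift tool mm [ 2.1 -0.2 15.4] dist 15.6
turn deg [ 0.14  0.16 -0.22]
shift after turn [ 2.1 -0.2 15.4]
```

```bash
python3 -m inch '[[0.002,0,0.005,0.14,0.16,-0.22,1],[0,0,0.005,0,0,0,1],[0,0,0.002,0,0,0,1],[0,0,0,0,0,0,1]]';python3 t.py 0
```

```text
clock: 18.1
eef_pos: [531.0, 130.4, 150.0]
tcp_rot: [2.672, -0.001, 2.674]
contact_force: [-0.5, 0.3, -2.2]
opening: 0.547
grasp_force: 42.6
pos [531.  130.4 150. ]; F [-0.5  0.3 -2.2]; T [-0.31  0.16 -0.01]; open 46.5; grip 42.6; t 18.1; q [-0.01  0.29  2.08  0.71  0.67 -1.65]; 
shift tool mm [-0.7  0.   2.4] dist 2.5
turn deg [-0.04 -0.08 -0.01]
shift after turn [-0.7  0.   2.4]
```

```bash
python3 -m inch '[[0,0,0.0015,0,0,0,1],[0,0,0,0,0,0,1]]'|grep -E "force"; python3 t.py 0
```

```text
contact_force: [-0.7, -0.4, -2.1]
grasp_force: 42.6
pos [531.5 130.8 148.9]; F [-0.7 -0.4 -2.1]; T [-0.31  0.13  0.04]; open 46.4; grip 42.6; t 18.3; q [-0.01  0.3   2.08  0.71  0.67 -1.65]; 
shift tool mm [-0.5  0.   1.1] dist 1.2
turn deg [-0.03 -0.06 -0.01]
shift after turn [-0.5  0.   1.1]
```

```bash
python3 -m inch '[[0,0,0.001,0,0,0,1],[0,0,0,0,0,0,1]]'|grep -E "force"; python3 -m inch '[[0,0,0.001,0,0,0,1],[0,0,0,0,0,0,1]]'|grep -E "force"
```

```text
contact_force: [-0.5, 0.6, -2.4]
grasp_force: 42.6
contact_force: [-0.6, -0.4, -2.0]
grasp_force: 42.6
```

```bash
python3 -m inch '[[0,0,0.001,0,0,0,1],[0,0,0,0,0,0,1]]'|grep -E "force"; python3 -m inch '[[0,0,0.001,0,0,0,1],[0,0,0,0,0,0,1]]'|grep -E "force"; python3 t.py 0
```

```text
contact_force: [-0.0, 0.5, -2.2]
grasp_force: 42.6
contact_force: [-1.7, -0.7, 0.0]
grasp_force: 43.0
pos [532.3 132.4 145.5]; F [-1.7 -0.7  0. ]; T [-0.36  0.21  0.02]; open 46.3; grip 43.0; t 19.1; q [-0.    0.3   2.08  0.72  0.66 -1.66]; 
shift tool mm [-0.5 -0.1 -2.7] dist 2.8
turn deg [-0.02 -0.06 -0.  ]
shift after turn [-0.5 -0.  -2.7]
```

```bash
python3 -m inch '[[0,0,0.0008,0,0,0,1],[0,0,0,0,0,0,0.2],[0,0,0,0,0,0,-0.1],[0,0,0,0,0,0,-0.15],[0,0,0,0,0,0,-0.2],[0,0,0,0,0,0,-0.28],[0,0,0,0,0,0,-0.35],[0,0,0,0,0,0,-0.35]]' 20;python3 t.py 0
```

```text
clock: 19.9
eef_pos: [532.5, 132.8, 144.6]
tcp_rot: [2.672, -0.001, 2.674]
contact_force: [-0.2, -0.8, -0.3]
opening: 0.672
grasp_force: 0.3
pos [532.5 132.8 144.6]; F [-0.2 -0.8 -0.3]; T [-0.34  0.08 -0.02]; open 57.1; grip 0.3; t 19.9; q [-0.    0.31  2.08  0.72  0.66 -1.66]; 
shift tool mm [-0.5 -0.  -3.7] dist 3.7
turn deg [-0.03 -0.06 -0.01]
shift after turn [-0.5 -0.  -3.7]
```

```bash
python3 -m inch '[[0,0,-0.01,0,0,0,-0.35],[0,0,-0.02,0,0,0,-0.35],[0,0,-0.03,0,0,0,-0.35],[0,0,-0.04,0,0,0,-0.35],[0,0,-0.04,0,0,0,-0.35],[0,-0.03,-0.03,0,0,0,-0.35],[0,-0.04,-0.02,0,0,0,-0.35],[0,-0.04,0,0,0,0,-0.35]]'
python3 -m inch '[[0,-0.04,0,0,0,0,-0.35],[0,-0.04,0,0,0,0,-0.35],[0,0,0,0,0,0,-0.35],[0,0,0,0,0,0,-0.35],[0,0,0,0,0,0,-0.35],[0,0,0,0,0,0,-0.35],[0,0,0,0,0,0,-0.35],[0,0,0,0,0,0,-0.35]]'
python3 - <<'E'
from h import *
from rig import eyes
import cv2
a=eyes.grab_frame("top")["img"];s=eyes.grab_frame("side")["img"];cv2.imwrite("pics/top9.png",a)
o=np.zeros((560,800,3),np.uint8);o[:,:400]=cv2.resize(a[130:270,250:350],None,fx=4,fy=4,interpolation=2)
o[:,400:]=cv2.resize(s[150:290,270:370],None,fx=4,fy=4,interpolation=2);cv2.imwrite("pics/c6.png",o)
c=seat+24*pull+24*up
for p in(c-97*sy,c-60*sy,c,c+60*sy,c+97*sy):print((proj(p)-[250,130])*4)
E
```

```text
clock: 20.7
eef_pos: [450.1, -33.7, 267.4]
tcp_rot: [2.672, 0.006, 2.674]
contact_force: [-0.4, -0.1, -1.4]
opening: 0.675
grasp_force: 0.0
clock: 21.5
eef_pos: [417.7, -94.8, 228.4]
tcp_rot: [2.672, -0.0, 2.675]
contact_force: [-0.3, -0.4, -0.2]
opening: 0.67
grasp_force: 0.0
[[345.16032001 205.31494188]]
[[321.53277361 248.33384172]]
[[282.52206615 319.36101011]]
[[242.62502953 392.00192649]]
[[217.56682078 437.62564697]]
```

View pics/c6.png

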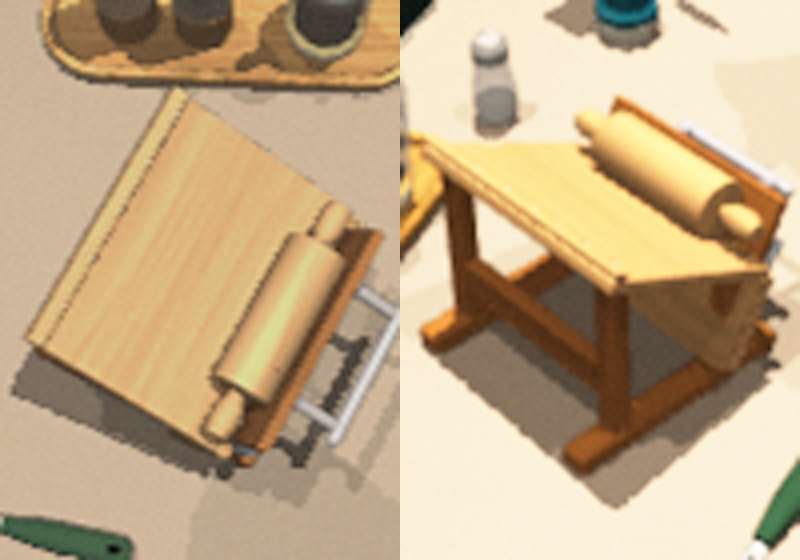

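The pin lies straight against the raised stop: handle tips at crop (340,205) and (213,435), predicted (345,205) and (217,437). I'll confirm it's still and nothing else has moved, then hand in.

```bash
python3 - <<'E'
from rig import r,eyes
import cv2,numpy as np
a=eyes.grab_frame("top")["img"];b=cv2.imread("pics/top9.png");o=cv2.imread("pics/top0.png")
print("pin motion",cv2.absdiff(a,b)[170:260,290:350].max())
for n,(x,y) in dict(mug=(187,187),shaker=(377,147),timer=(429,168),lemon=(390,266),peeler=(258,263)).items():
    t=o[y-14:y+14,x-16:x+16];m=cv2.matchTemplate(a[y-20:y+20,x-22:x+22],t,cv2.TM_CCOEFF_NORMED);print(n,cv2.minMaxLoc(m)[1::2])
if cv2.absdiff(a,b)[170:260,290:350].max()<60: print(r.sign_off())
E
```

```text
pin motion 14
mug (0.9986729621887207, (6, 6))
shaker (0.9958662986755371, (6, 6))
timer (0.9981943368911743, (6, 6))
lemon (0.5449200868606567, (6, 6))
peeler (0.9880004525184631, (6, 6))
the job is handed in; nothing more can be done
None
```

The job is handed in: the stop board is pulled up and locked (felt at about 46 mm), and the rolling pin lies still and straight against it, about midway. The mug, shaker, timer and peeler showed no movement in the final top view; the lemon's best image match was also at its original spot but weak (0.54), so I can't confirm it as firmly.

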